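# Put the sill things back on their own mats

## Robot

A 6-joint arm with a two-finger parallel gripper is mounted at the origin on the work surface. World frame = base frame: x ahead of the robot, y to its left, z up, the work surface at z = 0. Lengths are in m, angles in rad, forces in N, time in s.
With the tool pointing down it reaches from about 0.35 to 0.85 m from the base axis. Payload 8.1 kg.
Tool frame: the origin (TCP) lies at the very end of the fingers, on their centre line; the grasp point (between the pads) lies 19 mm behind it; z points along the fingers, y is the line along which they close (so a half turn about z gives the same grasp; the last joint's range is limited). The gripper opens to 93 mm and grips with 3 to 60 N. Pads are 15 mm wide; open, the fingers measure 128 mm over their backs; the gripper's body (75 mm by 188 mm) begins 65 mm behind the grasp point.
Start: joints at [-1.204, 0.13, 1.488, -0, 1.523, -0.085], TCP at [0.262, -0.54, 0.219] pointing down, gripper open.
Joint ranges: [-2.96, 2.96], [-0.89, 2.26], [0.02, 2.5], [-1.34, 4.48], [0, 2.73], [-2.66, 2.66]. Speed limits (rad/s): [2.39, 2.39, 2.79, 3.14, 3.14, 3.14].

## Interface

Orientations are given as a rotation vector (axis times angle).
In Python, from plant import read_state, eyes, workorder gives the robot as it stands. The module is installed in compiled form; this text tells all that it offers.
- The arm moves only by the tool play_rows, never from a script. Its argument "targets" is one flat list of numbers, 4 for each row, row after row: the shift along the tool's x, y, z in cm, then the turn about the tool's z in degrees. In form: [dx, dy, dz, roll, dx, dy, dz, roll, ...]. A call has 1 to 8 rows; each row is the pose to reach, as a shift and turn from the pose commanded when the call began, along the tool's axes at that moment; what a row does not reach only later rows make up. A row lasts 1/12 s, in which the tool goes at most 41.7 mm and 7.16 degrees, less where a joint would pass 70% of its speed; a pose out of reach is approached as far as the arm can. A call with a gripper value outside its range is refused whole. "grip" is the finger opening in cm, from 0 to 9.3, set as the call begins (left out, the last holds). The fingers move at their own pace and stop on an object; "grip_force" is the grip in N (left out, the last holds). Time passes only in rows, so rows that repeat a pose let the fingers close. It gives the time, the measured TCP pose, the force, the opening and the grip force at its end, in the units of the state.
- read_state(): the state, without advancing time (a new reading comes with each control period).
- eyes.read_camera(name): name is "side" or "top" or "wrist"; returns a dict with "image" (420x560x3 uint8, red, green, blue), "vfov" (degrees; the focal length in pixels is half the picture's height over the tangent of half this angle, whatever the lens; pixels are square), "cx", "cy" (the principal point, pixels), "k1" (the pictures are not rectified: a ray, as slopes to the right and down, at radius r is drawn at 1 + k1 r^2 times it, then the intrinsics apply), "cam_to_world" (4x4, takes a point from camera to world coordinates); the wrist camera has in their place "T_tool_cam" (4x4, takes a point from camera to tool coordinates, whose origin is the TCP and whose axes are the flange's). Camera axes: x right, y up, looking along -z (the intrinsics and any distortion apply to the point x, -y, -z); pixel columns grow to the right and rows downward; lengths in m; the calibration is good to about 2 mm. A picture is of the moment at which its call begins: read the wrist's pose just before it. There is no depth.
- workorder.close_job(): hands the job in; it is judged then, once.
The state is a dict: "t": time; "q": joint angles; "dq": joint speeds; "joint_torque": joint torques, N m; "tool_pos": TCP position; "orientation": TCP orientation; "force": force on the tool from outside, world axes, zero at the start; "wrist_torque": the same for the moment, N m; "opening": finger opening in m; "gripper_force": force on a finger pad.
Only numpy, scipy, OpenCV 4.12 (cv2) and the standard library are available. Lean on these libraries where they do the work, as an engineer would, in place of code of your own. Each camera call takes 0.05 s, during which the arm holds its last target. There are 200 camera calls.

## Task

The four things on the window sill all stand on each other's cork mats: put each one upright in the middle of the mat of its own shape (blue bowl on the round mat, square salt cellar on the square mat, six-sided jar on the six-sided mat, oblong egg poacher lengthwise on the oblong mat). Every mat is taken, so use the empty grey tray to park a thing on the way, and leave it empty at the end. Do not knock anything over and leave the egg cup standing where it is.

Things in the scene. Friction and masses are not known exactly. Their poses are not given: they have to be found in the camera images.
- bowl: Small round blue ceramic bowl, open on top, 66 mm across at the rim and 46 mm high; its outside is straight (66 mm across) from 22 mm up to the rim and narrows below to a 44 mm foot, wall 4 mm. Origin: centre of its underside, z up. Loose, about 0.16 kg.
- cellar: Square glass salt cellar: glass body 50 x 50 mm and 50 mm high, with a round steel screw-top lid 42 mm across, 68 mm high in all. Origin: centre of its underside, z up, x and y square to its sides. Loose, about 0.18 kg.
- jar: Six-sided amber glass spice jar: body 54 mm across the flats and 54 mm high, with a round white plastic cap 44 mm across, 74 mm high in all. Origin: centre of its underside, z up; one pair of flat sides faces +y and -y, the others follow every 60 degrees. Loose, about 0.20 kg.
- poacher: Oblong steel egg poacher, 123 x 59 mm: two round cups side by side along x, one open, one under a shut flap with a small knob (all this below 41 mm). A black upright grip rises from the middle to 100 mm height: 26 mm wide along x, 12 mm thick along y, free above 41 mm. Origin: centre of the underside, z up. Loose, about 0.24 kg, balanced at the grip.
- mat_round: Round cork mat, 110 mm across, 5 mm thick, fixed on the sill. The bowl's own place. Origin: centre of its underside (its top is 5 mm higher), z up.
- mat_square: Square cork mat, 100 x 100 mm, 5 mm thick, fixed. The salt cellar's own place. Origin: centre of its underside, z up, x and y square to its sides.
- mat_hex: Six-sided cork mat, 100 mm across the flats, 5 mm thick, fixed. The six-sided jar's own place. Origin: centre of its underside, z up; one pair of flat sides faces +y and -y.
- mat_oblong: Oblong cork mat, 150 mm along x by 85 mm along y, 5 mm thick, fixed. The egg poacher's own place. Origin: centre of its underside, z up.
- tray: Grey plastic tray with cork backing, flat and without rim, 140 mm along x by 120 mm along y, 8 mm thick, fixed, empty at the start: the free spot for parking a thing on the way. Origin: centre of its underside, z up.
- egg_cup: White ceramic egg cup with a brown egg in it, 46 mm across and 74 mm high, standing among the mats; not to be moved. Origin: centre of its underside, z up. Loose. (Near the mats there are also a small potted succulent, 75 mm high, and a white kitchen timer, 39 mm high, both fixed.)
Not all that is in view belongs to the job. Leave any pink, red or yellow look-alike of the mat_hex alone.

How it is judged:
At the end, for the whole second after the job is handed in: Each thing stands on the mat of its own shape: within 15 mm of its centre, underside less than 10 mm above the mat's underside, upright within 0.12 rad, at rest and released; the poacher within 0.3 rad of its mat's length, either way round; egg cup upright, within 30 mm of its start (horizontal distance between bowl and mat_round below 0.015 m and z of bowl in the frame of mat_round below 0.01 m and angle between each of bowl, cellar, jar, poacher, egg_cup's own z axis and vertical below 0.12 rad and linear speed of each of bowl, cellar, jar, poacher below 0.02 m/s and contact force between the fingers and bowl below 0.1 N and horizontal distance between cellar and mat_square below 0.015 m and z of cellar in the frame of mat_square below 0.01 m and contact force between the fingers and cellar below 0.1 N and horizontal distance between jar and mat_hex below 0.015 m and z of jar in the frame of mat_hex below 0.01 m and contact force between the fingers and jar below 0.1 N and horizontal distance between poacher and mat_oblong below 0.015 m and z of poacher in the frame of mat_oblong below 0.01 m and contact force between the fingers and poacher below 0.1 N and angle between the x axis of poacher and the x axis of mat_oblong, either way round below 0.3 rad and distance of egg_cup from where it was at the start of the episode below 0.03 m); the robot touches nothing.
It fails at once if a thing is knocked over (tilted by more than 0.7 rad) (angle between any of bowl, cellar, jar, poacher, egg_cup's own z axis and vertical above 0.7 rad).
It fails at once if the egg cup is pushed more than 30 mm from its place (distance of egg_cup from where it was at the start of the episode above 0.03 m).
It also fails if it takes over 147 s, if anything falls off the work surface, if the arm or the gripper's body presses on something with over 40 N, if the wrist force passes 120 N, or if a joint passes its speed limit or range.

## Working session

There is one attempt and no reset: what is moved stays moved. The work goes in short steps, Python scripts to look and compute and a tool call to move; the robot and the scene stay as the last step left them, time stands still between calls to the robot, and variables do not carry over. Pictures are saved under pics/ and viewed, at most 14 in all, crops included, and the job is handed in when it is done.

Besides the shell and the picture viewer there is one more tool, called after "Emit:" as name(argument=value, ...) on one line, values as JSON. play_rows: Moves the arm, as the interface text tells. Its arguments: {"type":"object","properties":{"targets":{"type":"array"},"grip":{"type":"number"},"grip_force":{"type":"number"}},"required":["targets"]}

```bash
mkdir -p pics; ls; python3 - <<'E'
from plant import read_state, eyes
import cv2
s=read_state();print(s)
for n in("top","side"):
    c=eyes.read_camera(n);cv2.imwrite(f"pics/{n}0.png",c["image"][:,:,::-1]);print({k:v for k,v in c.items() if k!="image"})
E
```

```text
pics
{'t': 0.0, 'q': array([-1.20436465e+00,  1.31163647e-01,  1.48926768e+00, -2.38624704e-05,
        1.52300182e+00, -8.53983730e-02]), 'dq': array([-0.00220196,  0.00176497,  0.00024655,  0.00188772, -0.00045585,
       -0.00112764]), 'joint_torque': array([ 1.04515522e-03, -5.59831274e+01, -4.91765463e+01,  7.68682547e-02,
        3.54440894e-02, -1.52534649e-04]), 'tool_pos': array([ 0.26177589, -0.53925047,  0.21759234]), 'orientation': array([-3.05999015e+00, -7.03305501e-01,  4.41716628e-04]), 'force': array([-0.4296072 ,  0.53840374, -0.35982761]), 'wrist_torque': array([-0.03744014,  0.01998157,  0.00532315]), 'gripper_force': 0.0, 'opening': 0.09296222172288117}
{'vfov': 47.733404051176315, 'cx': 284.864868607894, 'cy': 215.75149202411916, 'k1': -0.007737498427033518, 'cam_to_world': array([[-0.00422268,  0.99924346, -0.03866099,  0.36161537],
       [-0.99991082, -0.00470903, -0.01249726, -0.07286474],
       [-0.01266986,  0.03860477,  0.99917423,  1.34910333],
       [ 0.        ,  0.        ,  0.        ,  1.        ]])}
{'vfov': 52.14607149010227, 'cx': 275.6335575623355, 'cy': 211.5296577594848, 'k1': -0.09662422333987872, 'cam_to_world': array([[-0.85997171,  0.38511935, -0.33486079, -0.0032191 ],
       [-0.51014397, -0.66697323,  0.54304681,  0.5904343 ],
       [-0.01420535,  0.63783211,  0.77004442,  0.97220498],
       [ 0.        ,  0.        ,  0.        ,  1.        ]])}
```

View pics/top0.png

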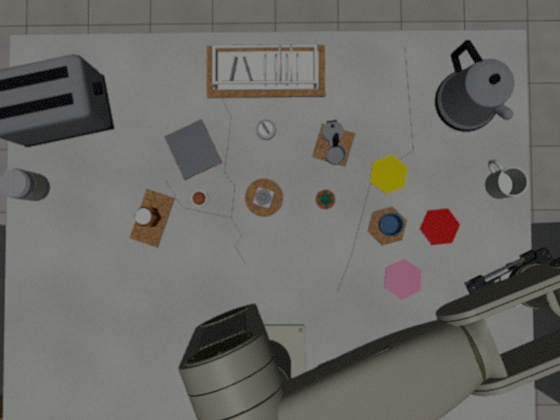

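View pics/side0.png

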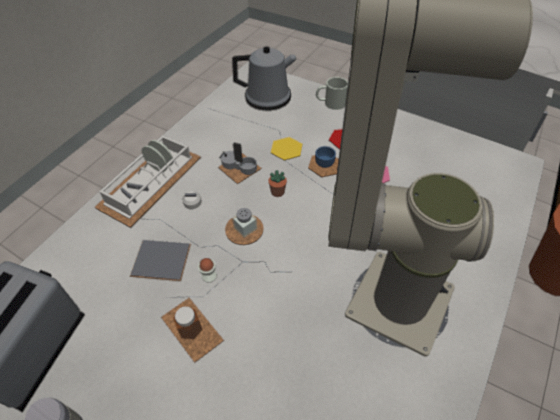

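Top view: jar stands on the oblong mat (150,218), cellar on the round mat (264,197), poacher on the square mat (334,145) and bowl on the hex cork mat (388,226). The tray is at (193,149), the egg cup at (199,198), the succulent at (325,199) and the timer at (266,129). The hex candidates are cork (388,226), yellow (389,174), red (440,226) and pink (403,279). The cork one fits, because the mat is cork and the coloured ones are look-alikes. I'll enlarge to confirm.

```bash
cat > h.py <<'E'
import numpy as np, cv2
from scipy.spatial.transform import Rotation as R
from plant import read_state, eyes
def pix2w(c,uv,z,T=None):
    T=c["cam_to_world"] if T is None else T
    f=c["image"].shape[0]/2/np.tan(np.radians(c["vfov"]/2))
    K=np.array([[f,0,c["cx"]],[0,f,c["cy"]],[0,0,1]])
    p=cv2.undistortPoints(np.array(uv,float).reshape(-1,1,2),K,np.array([c["k1"],0,0,0.]))[:,0]
    d=np.c_[p[:,0],-p[:,1],-np.ones(len(p))]@T[:3,:3].T
    o=T[:3,3]
    return (o+d*((z-o[2])/d[:,2])[:,None])[:,:2]
def wrist():
    s=read_state();c=eyes.read_camera("wrist")
    M=np.eye(4);M[:3,:3]=R.from_rotvec(s["orientation"]).as_matrix();M[:3,3]=s["tool_pos"]
    return c,M@c["T_tool_cam"]
E
python3 - <<'E'
from h import *
c=eyes.read_camera("top");im=c["image"]
cv2.imwrite("pics/topc.png",cv2.resize(im[110:260,120:420],None,fx=2.66,fy=2.66,interpolation=cv2.INTER_CUBIC)[:,:,::-1])
hsv=cv2.cvtColor(im,cv2.COLOR_RGB2HSV)
m=((hsv[:,:,0]<22)&(hsv[:,:,1]>90)&(hsv[:,:,2]>50)&(hsv[:,:,2]<235)).astype(np.uint8)
m=cv2.morphologyEx(m,cv2.MORPH_CLOSE,np.ones((3,3)))
for ct in cv2.findContours(m,cv2.RETR_EXTERNAL,cv2.CHAIN_APPROX_NONE)[0]:
    if cv2.contourArea(ct)<80: continue
    w=pix2w(c,cv2.convexHull(ct)[:,0],0.005).astype(np.float32)
    (ctr,sz,a)=cv2.minAreaRect(w);print(np.round(ct[:,0].mean(0)),np.round(ctr,4),np.round(sz,3),round(a,1), 'circ',np.round(cv2.minEnclosingCircle(w)[0],4))
n="bowl top 388.5 226;".split
g=(np.abs(im.astype(int)-im.mean(2,keepdims=True)).max(2)<14)&(im.mean(2)<100)
n,l,st,ce=cv2.connectedComponentsWithStats(g.astype(np.uint8))
for i in range(1,n):
    if st[i,4]>300 and 150<ce[i][0]<420 and ce[i][1]<260:
        w=pix2w(c,np.argwhere(l==i)[:,::-1],0.008).astype(np.float32);print('grey',ce[i],cv2.minAreaRect(w))
E
```

```text
[439. 226.] [ 0.3817 -0.4924] [0.099 0.111] 5.5 circ [ 0.3823 -0.4919]
[386. 226.] [ 0.3832 -0.3382] [0.096 0.093] 16.4 circ [ 0.3848 -0.3445]
[198. 198.] [0.4653 0.1895] [0.031 0.029] 89.7 circ [0.4659 0.1896]
[323. 199.] [ 0.4606 -0.1686] [0.048 0.051] 89.7 circ [ 0.4606 -0.1701]
[152. 218.] [0.4102 0.3231] [0.083 0.146] 70.9 circ [0.4102 0.3232]
[264. 197.] [0.4673 0.0044] [0.103 0.102] 44.8 circ [0.4665 0.0045]
[346. 147.] [ 0.6072 -0.2233] [0.036 0.096] 72.9 circ [ 0.6058 -0.2277]
[321. 144.] [ 0.6243 -0.159 ] [0.038 0.102] 85.2 circ [ 0.6235 -0.1684]
[266.  82.] [ 0.829  -0.0021] [0.337 0.145] 90.0 circ [ 0.8302 -0.0015]
grey [192.81419418 149.31197634] ((0.6045243144035339, 0.20565497875213623), (0.14050905406475067, 0.11981772631406784), 24.915578842163086)
grey [333.86922061 142.12417437] ((0.6211980581283569, -0.1965741664171219), (0.1312975436449051, 0.06255678832530975), 4.185789108276367)
```

View pics/topc.png

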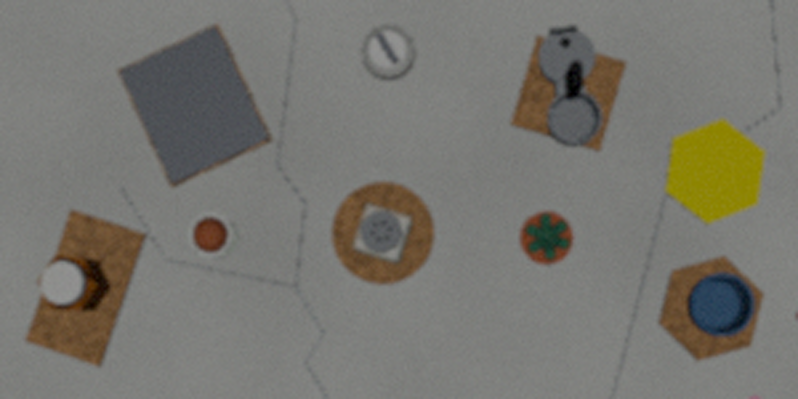

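The crop confirms that the cork hexagon at crop (711,308) carries the bowl. Its neighbours are plain coloured hexagons, so this is the mat meant. Next I'll turn the read corners into positions.

```bash
cat >> h.py <<'E'
def psi_of(s): 
    x=R.from_rotvec(s["orientation"]).as_matrix()[:,0]; return np.degrees(np.arctan2(x[1],x[0]))
def go(x,y,z,psi,s=None):
    "row (cm,deg) from the present pose to TCP x,y,z, tool x at yaw psi"
    s=s or read_state(); M=R.from_rotvec(s["orientation"]).as_matrix()
    d=M.T@(np.array([x,y,z])-s["tool_pos"])*100
    r=(-(psi-psi_of(s))+180)%360-180
    return np.round([*d,r],1).tolist()
E
python3 - <<'E'
from h import *
c=eyes.read_camera("top")
def P(uv,z): return pix2w(c,np.array(uv)/2.66+[120,110]-0.3,z)
def quad(n,p,z):
    w=P(p,z);(ct,sz,a)=cv2.minAreaRect(w.astype(np.float32));e=w[1]-w[0]
    print(n,np.round(w.mean(0),4),np.round(sz,3),'edge',np.round([np.degrees(np.arctan2(*(w[(i+1)%len(w)]-w[i])[::-1])) for i in range(len(w))],1))
quad("square",[(539,36),(625,62),(601,151),(512,125)],.005)
quad("oblong",[(71,210),(147,235),(100,366),(26,340)],.005)
quad("hex",[(724,257),(763,293),(748,344),(697,360),(659,321),(672,271)],.005)
quad("tray",[(218,26),(271,140),(173,185),(119,70)],.008)
quad("cellar",[(364,203),(412,211),(403,262),(353,252)],.055)
for n,p,z in(("cellarlid",(382,231),.073),("jarcap",(64,283),.079),("bowl",(720,304),.051),("grip",(574,79),.105),("cupA",(567,55),.045),("cupB",(574,119),.045),("round",(383,232),.005),("eggcup",(211,235),.07)): print(n,np.round(P([p],z),4))
s=read_state();print(psi_of(s),eyes.read_camera("wrist")["T_tool_cam"].round(3))
E
```

```text
square [ 0.6151 -0.196 ] [0.099 0.1  ] edge [-107.4  164.5   73.3  -17.1]
oblong [0.4095 0.322 ] [0.086 0.148] edge [-108.4  160.4   70.6  -18.8]
hex [ 0.3851 -0.344 ] [0.111 0.1  ] edge [-133.3  162.9  107.1   43.8  -15.2  -75.2]
tray [0.6046 0.2049] [0.138 0.116] edge [-155.1  114.4   25.3  -66.3]
cellar [0.4635 0.001 ] [0.052 0.053] edge [-99.8 169.8  78.4 -12.7]
cellarlid [[0.4631 0.001 ]]
jarcap [[0.4116 0.3226]]
bowl [[ 0.388  -0.3445]]
grip [[ 0.6106 -0.1917]]
cupA [[ 0.6478 -0.1903]]
cupB [[ 0.5808 -0.197 ]]
round [[0.4674 0.0039]]
eggcup [[0.4602 0.1754]]
25.887947539701543 [[-0.     0.954  0.301  0.085]
 [ 1.     0.    -0.     0.001]
 [-0.     0.301 -0.954 -0.166]
 [ 0.     0.     0.     1.   ]]
```

```bash
python3 -c "
from h import *
print(go(.4633,.001,.2,79))"
```

```text
[41.7, -39.8, 1.9, -53.1]
```

Emit:
play_rows(targets=[41.7,-39.8,1.9,-53.1,41.7,-39.8,1.9,-53.1,41.7,-39.8,1.9,-53.1,41.7,-39.8,1.9,-53.1,41.7,-39.8,1.9,-53.1,41.7,-39.8,1.9,-53.1,41.7,-39.8,1.9,-53.1,41.7,-39.8,1.9,-53.1], grip=9.3)

```text
t: 0.92
tool_pos: [0.3785, -0.2258, 0.2077]
orientation: [2.417, 2.006, 0.0]
force: [1.1, -0.8, 0.5]
opening: 0.093
gripper_force: 0.0
```

```bash
python3 -c "
from h import *
s=read_state();print(s['t'],s['tool_pos'],psi_of(s),s['dq'].round(2))
print(go(.4633,.001,.2,79))"
```

```text
0.9167 [ 0.37853105 -0.22577115  0.20766681] 79.38405743140056 [ 1.07 -0.32  0.28  0.    0.03  0.56]
[23.9, 4.2, 0.8, 0.4]
```

Emit:
play_rows(targets=[23.5,4.2,0.8,0,23.5,4.2,0.8,0,23.5,4.2,0.8,0,23.5,4.2,0.8,0,23.5,4.2,0.8,0,23.5,4.2,0.8,0,23.5,4.2,0.8,0,23.5,4.2,0.8,0])

```text
t: 1.58
tool_pos: [0.4645, -0.0034, 0.1994]
orientation: [-2.42, -2.002, 0.001]
force: [0.4, -0.3, 0.2]
opening: 0.0932
gripper_force: 0.0
```

```bash
python3 -c "
from h import *
s=read_state();print(s['t'],s['tool_pos'],psi_of(s),s['dq'].round(2))
print(go(.4633,.001,.018,79))
c,T=wrist();np.savez('w1',T=T);cv2.imwrite('pics/w1.png',c['image'][:,:,::-1])"
```

```text
1.5833 [ 0.46451713 -0.00344876  0.1994082 ] 79.2025656326043 [-0.06 -0.01  0.01 -0.01  0.   -0.02]
[0.4, -0.2, 18.1, 0.2]
```

View pics/w1.png

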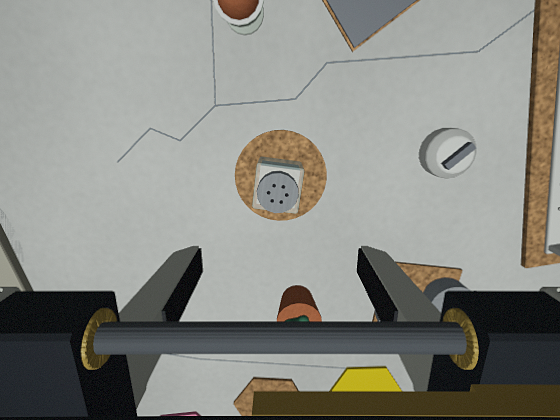

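Wrist view: lid centre at about (278,192), round mat centred at (281,175), sides square to the tool. I'll check against the map.

```bash
python3 -c "
from h import *
c=eyes.read_camera('wrist');T=np.load('w1.npz')['T']
print(pix2w(c,[(278,192)],.073),pix2w(c,[(281,175)],.005))
w=pix2w(c,[(256,163),(304,165),(302,212),(253,209)],.055);print(w.mean(0),w)"
```

```text
Traceback (most recent call last):
  File "h.py", line 5, in pix2w
    T=c["cam_to_world"] if T is None else T
      ~^^^^^^^^^^^^^^^^
KeyError: 'cam_to_world'
```

```bash
python3 -c "
from h import *
c=eyes.read_camera('wrist');T=np.load('w1.npz')['T']
print(pix2w(c,[(278,192)],.073,T),pix2w(c,[(281,175)],.005,T))
w=pix2w(c,[(256,163),(304,165),(302,212),(253,209)],.055,T);print(w.mean(0),w)"
```

```text
[[0.46613124 0.00488513]] [[0.46998854 0.00753145]]
[0.46679719 0.00460781] [[ 0.44902168  0.03423911]
 [ 0.49641599  0.02312661]
 [ 0.48611852 -0.02598985]
 [ 0.43563255 -0.01294464]]
```

Emit:
play_rows(targets=[0.6,-0.1,6,1,0.6,-0.1,12,1,0.6,-0.1,15,1,0.6,-0.1,16.5,1,0.6,-0.1,17.5,1,0.6,-0.1,18.1,1,0.6,-0.1,18.1,1])

```text
t: 2.32
tool_pos: [0.4645, 0.0003, 0.0188]
orientation: [-2.443, -1.975, 0.001]
force: [0.4, 0.3, 1.1]
opening: 0.093
gripper_force: 0.0
```

Emit:
play_rows(targets=[0,0,0,0,0,0,0,0,0,0,0,0,0,0,0,0,0,0,0,0,0,0,0,0,0,0,0,0,0,0,0,0], grip=4, grip_force=20)

```text
t: 2.98
tool_pos: [0.4646, 0.0012, 0.0189]
orientation: [-2.442, -1.977, 0.0]
force: [-2.8, 0.1, 4.0]
opening: 0.0506
gripper_force: 19.5
```

```bash
python3 -c "
from h import *
s=read_state();print(s['t'],s['tool_pos'],psi_of(s),s['opening'],s['gripper_force'],s['force'])"
```

```text
2.9833 [0.46460015 0.00115193 0.01886609] 77.99268509437175 0.05058431703421539 19.508781612385064 [-2.84035833  0.0861517   3.95930988]
```

Emit:
play_rows(targets=[0,0,-3,0,0,0,-7,0,2,0.8,-10.5,0,5,2,-12,0,8,3.3,-12,0,11,4.5,-12,0,14,5.8,-12,0,17,7,-12,0])

```text
t: 3.65
tool_pos: [0.569, 0.1542, 0.1382]
orientation: [-2.442, -1.977, 0.001]
force: [-0.1, -0.1, -1.0]
opening: 0.0514
gripper_force: 19.5
```

Emit:
play_rows(targets=[3,1.2,0,0,5,2,0,0,6,2.5,0,0,6,2.5,0,0,6,2.5,4,0,6,2.5,8,0,6,2.5,8,0])

```text
t: 4.23
tool_pos: [0.5987, 0.204, 0.049]
orientation: [-2.437, -1.973, 0.021]
force: [-3.3, -1.3, -4.1]
opening: 0.051
gripper_force: 19.5
```

```bash
python3 -c "
from h import *
s=read_state();print(s['t'],s['tool_pos'],psi_of(s),s['opening'],s['gripper_force'],s['force'])
print(go(.6056,.2049,.0225,78))"
```

```text
4.2333 [0.5986899  0.20398043 0.04895826] 77.9773558150127 0.05102079758669011 19.464235093910247 [-3.29181711 -1.27607482 -4.08767392]
[0.3, 0.7, 2.6, -0.0]
```

Emit:
play_rows(targets=[0,0,0,0,0,0,0,0,0,0,0,0])

```text
t: 4.48
tool_pos: [0.6075, 0.2065, 0.0621]
orientation: [2.44, 1.975, 0.007]
force: [-0.9, 0.1, -1.8]
opening: 0.0509
gripper_force: 19.5
```

```bash
python3 -c "
from h import *
s=read_state();print(s['t'],s['tool_pos'],psi_of(s),s['opening'],s['gripper_force'],s['force'],s['orientation'])
print(go(.6056,.2049,.0225,78))"
```

```text
4.4833 [0.60750596 0.20648699 0.06207645] 77.96780074499846 0.05094660953028435 19.465816654264927 [-0.86226699  0.05523953 -1.77633707] [2.44048893 1.97512523 0.00660256]
[-0.2, -0.2, 4.0, -0.0]
```

Emit:
play_rows(targets=[0,0,0.8,0,0,0,1.6,0,0,0,2.3,0,0,0,2.9,0,0,0,3.3,0,0,0,3.6,0,0,0,3.6,0,0,0,3.6,0])

```text
t: 5.15
tool_pos: [0.6055, 0.2064, 0.0225]
orientation: [-2.442, -1.977, 0.0]
force: [0.5, 0.7, -1.6]
opening: 0.051
gripper_force: 19.5
```

Emit:
play_rows(targets=[0,0,0,0,0,0,0,0,0,0,0,0,0,0,0,0,0,0,0,0,0,0,0,0], grip=9.3)

```text
t: 5.65
tool_pos: [0.6055, 0.2063, 0.0228]
orientation: [2.442, 1.977, 0.0]
force: [-0.1, -0.9, 0.1]
opening: 0.0864
gripper_force: 0.0
```

```bash
python3 -c "
from h import *
s=read_state();print(s['t'],s['tool_pos'],psi_of(s),s['opening'],s['gripper_force'],s['force'])
print(go(.6056,.2049,.19,78))"
```

```text
5.65 [0.60553348 0.20630898 0.02278505] 77.98471801618699 0.08637690057688455 0.0 [-0.14480716 -0.89569865  0.07626144]
[-0.1, 0.0, -16.7, -0.0]
```

Emit:
play_rows(targets=[0,0,-4,0,0,0,-8,0,0,0,-12,0,0,0,-15,0,-4,-0.7,-16,7,-8,-1.4,-16,14,-12,-2,-16,21,-16,-2.7,-16,28])

```text
t: 6.32
tool_pos: [0.5452, 0.0542, 0.1832]
orientation: [2.85, 1.32, 0.002]
force: [0.2, -0.6, 0.6]
opening: 0.0925
gripper_force: 0.0
```

```bash
python3 -c "
from h import *
s=read_state();print(s['t'],s['tool_pos'],psi_of(s))
print(go(.389,-.3425,.19,50))"
```

```text
6.3167 [0.5451786  0.05421883 0.18322098] 49.69372993750199
[-40.4, 13.8, -0.7, -0.3]
```

Emit:
play_rows(targets=[-3.8,1.3,0,0,-7.6,2.6,0,0,-11.4,3.9,0,0,-15.2,5.2,0,0,-19,6.5,0,0,-22.8,7.8,0,0,-26.6,9.1,0,0,-29.5,10.1,0,0])

```text
t: 6.98
tool_pos: [0.432, -0.238, 0.183]
orientation: [2.847, 1.325, -0.0]
force: [0.7, -0.6, 0.1]
opening: 0.0929
gripper_force: 0.0
```

Emit:
play_rows(targets=[-3.5,1.2,0,0,-6,2,0,0,-8,2.7,0,0,-9.3,3.2,0,0,-9.8,3.3,0,0,-9.8,3.3,0,0,-9.8,3.3,0,0,-9.8,3.3,0,0])

```text
t: 7.65
tool_pos: [0.3963, -0.3307, 0.1826]
orientation: [-2.846, -1.329, -0.001]
force: [0.7, -0.2, -0.7]
opening: 0.0929
gripper_force: 0.0
```

```bash
python3 -c "
from h import *
s=read_state();print(s['t'],s['tool_pos'],psi_of(s))
print(go(.389,-.3425,.02,50))
c,T=wrist();np.savez('w2',T=T);cv2.imwrite('pics/w2.png',c['image'][:,:,::-1])"
```

```text
7.65 [ 0.39625744 -0.33066204  0.18264309] 50.05072983246921
[-1.4, 0.2, 16.3, 0.1]
```

View pics/w2.png

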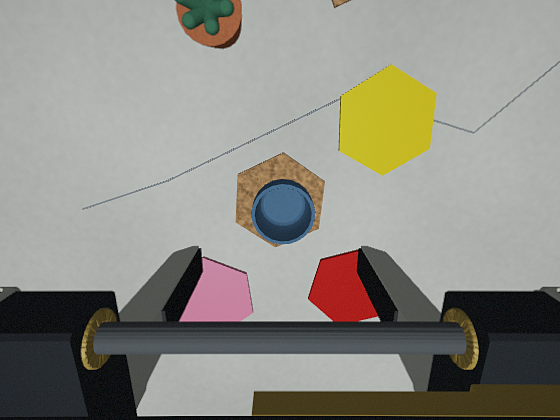

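Wrist view: bowl rim centre at (283,211). The cork hex has corners (284,153), (325,180), (320,232), (276,247), (235,222) and (238,174).

```bash
python3 -c "
from h import *
c=eyes.read_camera('wrist');T=np.load('w2.npz')['T']
b=pix2w(c,[(283,211)],.051,T)[0];w=pix2w(c,[(284,153),(325,180),(320,232),(276,247),(235,222),(238,174)],.005,T)
print(b,w.mean(0),w.round(3));print(go(*b,.021,50))"
```

```text
[ 0.39266466 -0.34319399] [ 0.38723043 -0.34452341] [[ 0.428 -0.304]
 [ 0.444 -0.357]
 [ 0.401 -0.404]
 [ 0.347 -0.385]
 [ 0.331 -0.329]
 [ 0.373 -0.288]]
[-1.2, 0.5, 16.2, 0.1]
```

Emit:
play_rows(targets=[-0.6,0.2,4,0,-1.2,0.4,8,0,-1.3,0.4,12,0,-1.3,0.4,14,0,-1.3,0.4,15.3,0,-1.3,0.4,16,0,-1.3,0.4,16.1,0,-1.3,0.4,16.1,0])

```text
t: 8.42
tool_pos: [0.3909, -0.3441, 0.0221]
orientation: [2.847, 1.328, 0.0]
force: [0.3, 0.6, 1.1]
opening: 0.0931
gripper_force: 0.0
```

Emit:
play_rows(targets=[0,0,0,0,0,0,0,0,0,0,0,0,0,0,0,0,0,0,0,0,0,0,0,0,0,0,0,0,0,0,0,0], grip=5.5, grip_force=15)

```text
t: 9.08
tool_pos: [0.3906, -0.3446, 0.0223]
orientation: [2.847, 1.327, 0.0]
force: [-1.1, 1.5, 7.0]
opening: 0.0659
gripper_force: 14.8
```

```bash
python3 -c "
from h import *
s=read_state();print(s['t'],s['tool_pos'],psi_of(s),s['opening'],s['gripper_force'])
print(go(.469,.0055,.15,50))"
```

```text
9.0833 [ 0.39061591 -0.34455558  0.0222717 ] 49.982837707893985 0.06588581928717402 14.824199738250172
[31.8, -16.5, -12.8, -0.0]
```

Emit:
play_rows(targets=[0,0,-3,0,0,0,-7,0,0,0,-11,0,1.5,-0.8,-12.5,0,4.5,-2.3,-12.8,0,7.5,-3.9,-12.8,0,10.5,-5.4,-12.8,0,13.5,-7,-12.8,0])

```text
t: 9.75
tool_pos: [0.4235, -0.1946, 0.1496]
orientation: [2.848, 1.326, 0.0]
force: [0.9, -0.0, -1.5]
opening: 0.0656
gripper_force: 14.8
```

Emit:
play_rows(targets=[3,-1.5,0,0,6,-3.1,0,0,9,-4.7,0,0,12,-6.2,0,0,15,-7.8,0,0,17,-8.8,0,0,18,-9.3,0,0,18.3,-9.5,0,0])

```text
t: 10.42
tool_pos: [0.4685, 0.007, 0.1493]
orientation: [-2.845, -1.331, 0.0]
force: [0.4, -0.2, -1.4]
opening: 0.0656
gripper_force: 14.8
```

Emit:
play_rows(targets=[0,0,1.5,0,0,0,4,0,0,0,6.5,0,0,0,8.5,0,0,0,9.5,0,0,0,9.8,0,0,0,9.8,0,0,0,9.8,0])

```text
t: 11.08
tool_pos: [0.4693, 0.0048, 0.0528]
orientation: [2.847, 1.326, 0.002]
force: [-0.0, 0.2, -1.7]
opening: 0.0656
gripper_force: 14.8
```

```bash
python3 -c "
from h import *
s=read_state();print(s['t'],s['tool_pos'],psi_of(s),s['opening'],s['gripper_force'],s['force'])
print(go(.469,.0055,.0225,50))"
```

```text
11.0833 [0.46927717 0.00483917 0.05276104] 49.95859332917141 0.06559428557213082 14.793671799407093 [-0.03380306  0.23435596 -1.72897756]
[0.0, -0.1, 3.0, -0.0]
```

Lower, release and rise.

Emit:
play_rows(targets=[0,0,0.6,0,0,0,1.3,0,0,0,2,0,0,0,2.5,0,0,0,2.9,0,0,0,3,0,0,0,3,0,0,0,3,0])

```text
t: 11.75
tool_pos: [0.4683, 0.0055, 0.0217]
orientation: [-2.847, -1.327, 0.001]
force: [-2.1, 2.1, 2.9]
opening: 0.0656
gripper_force: 14.8
```

Emit:
play_rows(targets=[0,0,0,0,0,0,0,0,0,0,0,0,0,0,0,0,0,0,0,0,0,0,0,0], grip=9.3)

```text
t: 12.25
tool_pos: [0.4685, 0.0054, 0.0216]
orientation: [2.847, 1.327, 0.0]
force: [0.3, -1.0, -0.4]
opening: 0.0929
gripper_force: 0.0
```

Emit:
play_rows(targets=[0,0,-3,0,0,0,-7,0,0,0,-11,0,0,0,-14,0,0,0,-16,0,0,0,-16.5,0,0,0,-16.5,0])

```text
t: 12.83
tool_pos: [0.4697, 0.0052, 0.1884]
orientation: [2.846, 1.327, 0.005]
force: [0.2, -0.2, -0.3]
opening: 0.0927
gripper_force: 0.0
```

```bash
python3 -c "
from h import *
s=read_state();print(s['t'],s['tool_pos'],psi_of(s),s['opening'],s['gripper_force'],s['force'])
print(go(.4125,.3245,.19,90))
c=eyes.read_camera('top');cv2.imwrite('pics/t2.png',cv2.resize(c['image'][110:260,120:420],None,fx=2.66,fy=2.66,interpolation=cv2.INTER_CUBIC)[:,:,::-1])"
```

```text
12.8333 [0.46974382 0.00523281 0.18844067] 49.98554357988146 0.09271990355787371 0.0 [ 0.24010465 -0.23294174 -0.27844982]
[20.8, -24.9, -0.2, -40.0]
```

Emit:
play_rows(targets=[2.5,-3,0,-6,5,-6,0,-12,7.5,-9,0,-18,10,-12,0,-24,12.5,-15,0,-30,15,-18,0,-36,17.5,-21,0,-40,19,-22.7,0,-40])

```text
t: 13.55
tool_pos: [0.4141, 0.2995, 0.1836]
orientation: [-2.213, -2.227, 0.006]
force: [0.7, -0.2, 0.6]
opening: 0.0928
gripper_force: 0.0
```

Emit:
play_rows(targets=[2,0,0,0,2.8,0,0,0,2.8,0,0,0,2.8,0,0,0,2.8,0,0,0])

```text
t: 13.97
tool_pos: [0.4167, 0.3235, 0.1856]
orientation: [2.223, 2.22, -0.003]
force: [0.8, -0.3, -0.1]
opening: 0.0931
gripper_force: 0.0
```

```bash
python3 -c "
from h import *
s=read_state();print(s['t'],s['tool_pos'],psi_of(s))
c,T=wrist();np.savez('w3',T=T);cv2.imwrite('pics/w3.png',c['image'][:,:,::-1])"
```

```text
13.9667 [0.41669736 0.32346906 0.18564375] 89.93339057774979
```

View pics/w3.png

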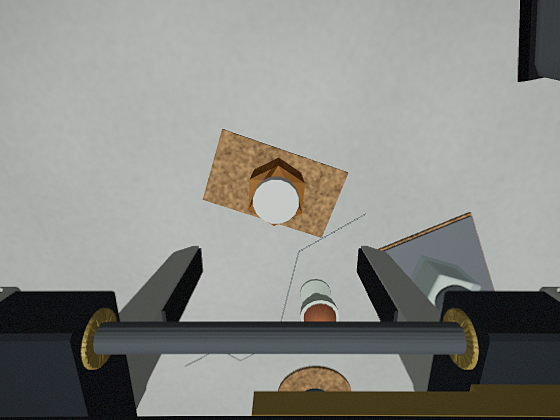

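View pics/t2.png

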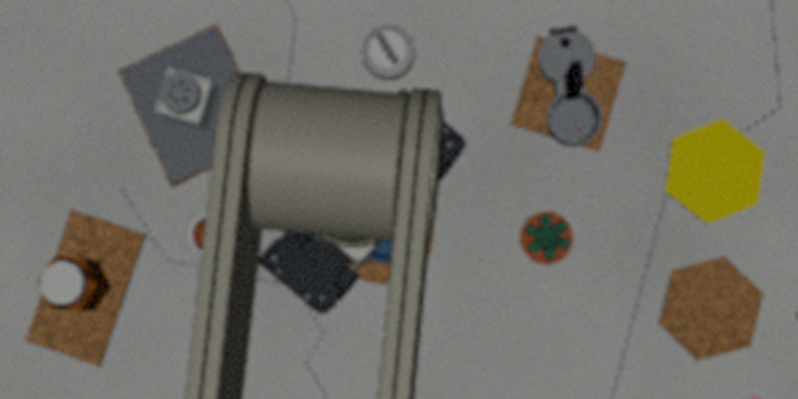

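Wrist view: cap centre at (276,201). The jar's flat sides face left and right (x≈249 and 306), so they already match the finger line. In the top view the cellar is on the tray and the hex mat is free.

```bash
python3 -c "
from h import *
c=eyes.read_camera('wrist');T=np.load('w3.npz')['T']
b=pix2w(c,[(276,201)],.079,T)[0]
w=pix2w(c,[(222,129),(348,172),(322,238),(204,200)],.005,T);print(b,w.mean(0),w.round(3))
w=pix2w(c,[(249,182),(250,215),(306,180),(302,215)],.059,T);print(w.round(3))
print(go(*b,.022,90))"
```

```text
[0.41472266 0.328095  ] [0.41258497 0.32421399] [[0.355 0.389]
 [0.496 0.341]
 [0.47  0.259]
 [0.329 0.308]]
[[0.388 0.342]
 [0.388 0.308]
 [0.444 0.343]
 [0.441 0.308]]
[0.5, -0.2, 16.4, -0.1]
```

Emit:
play_rows(targets=[0.3,-0.2,4,0,0.3,-0.2,8,0,0.3,-0.2,12,0,0.3,-0.2,14,0,0.3,-0.2,15.4,0,0.3,-0.2,16.2,0,0.3,-0.2,16.3,0,0.3,-0.2,16.3,0])

```text
t: 14.73
tool_pos: [0.4152, 0.3275, 0.0241]
orientation: [2.223, 2.22, 0.0]
force: [-0.0, -0.5, -0.1]
opening: 0.0928
gripper_force: 0.0
```

Emit:
play_rows(targets=[0,0,0,0,0,0,0,0,0,0,0,0,0,0,0,0,0,0,0,0,0,0,0,0,0,0,0,0,0,0,0,0], grip=4.5, grip_force=20)

```text
t: 15.4
tool_pos: [0.4147, 0.3279, 0.0238]
orientation: [-2.222, -2.221, 0.0]
force: [-1.6, -0.7, 3.4]
opening: 0.0545
gripper_force: 19.7
```

Emit:
play_rows(targets=[0,0,-3,0,0,0,-7,0,0,0,-11,0,0,0,-13.5,0,0,0,-14,0,0,0,-14,0,0,0,-14,0])

```text
t: 15.98
tool_pos: [0.4143, 0.3275, 0.1624]
orientation: [-2.222, -2.221, 0.002]
force: [0.5, 0.2, -1.9]
opening: 0.0548
gripper_force: 19.7
```

```bash
python3 -c "
from h import *
s=read_state();print(s['t'],s['tool_pos'],psi_of(s),s['opening'],s['gripper_force'],s['force'])
print(go(.386,-.344,.16,50))"
```

```text
15.9833 [0.41432587 0.32752911 0.1623981 ] 89.98701172683123 0.05478266659518004 19.68468971124821 [ 0.52179287  0.24159428 -1.86667093]
[-67.2, -2.8, 0.3, 40.0]
```

Emit:
play_rows(targets=[-2,0,0,0,-5.5,-0.2,0,0,-9.3,-0.4,0,0,-13.2,-0.6,0,0,-17.1,-0.8,0,0,-21,-0.9,0,0,-24.9,-1,0,0,-28.8,-1.2,0,0])

```text
t: 16.65
tool_pos: [0.4006, 0.0382, 0.1608]
orientation: [-2.219, -2.219, 0.005]
force: [2.4, -0.0, -1.1]
opening: 0.0543
gripper_force: 19.7
```

Emit:
play_rows(targets=[-3.9,-0.2,0,0,-7.8,-0.4,0,0,-11.7,-0.5,0,0,-15.6,-0.7,0,0,-19.5,-0.8,0,0,-23.4,-1,0,0,-27.3,-1.1,0,0,-30.5,-1.3,0,0])

```text
t: 17.32
tool_pos: [0.3877, -0.2668, 0.1606]
orientation: [-2.22, -2.217, 0.001]
force: [0.3, -0.2, -0.6]
opening: 0.0546
gripper_force: 19.7
```

Emit:
play_rows(targets=[-3,-0.1,0,0,-5.5,-0.2,0,0,-7,-0.3,0,0,-7.8,-0.3,0,0,-7.9,-0.3,2,0,-7.9,-0.3,5,0,-7.9,-0.3,8,0,-7.9,-0.3,9.5,0])

```text
t: 17.98
tool_pos: [0.3841, -0.3408, 0.0627]
orientation: [-2.216, -2.216, -0.001]
force: [-1.1, 0.8, -2.4]
opening: 0.0543
gripper_force: 19.7
```

Emit:
play_rows(targets=[0,0,0.5,0,0,0,0.5,0,0,0,0.5,0,0,0,0.5,0])

```text
t: 18.32
tool_pos: [0.3874, -0.3447, 0.065]
orientation: [2.22, 2.22, -0.0]
force: [-0.4, -0.6, -1.3]
opening: 0.0542
gripper_force: 19.7
```

```bash
python3 -c "
from h import *
s=read_state();print(s['t'],s['tool_pos'],psi_of(s),s['opening'],s['gripper_force'],s['force'])
print(go(.386,-.3445,.0242,90))"
```

```text
18.3167 [ 0.38744398 -0.34466378  0.06499021] 90.00213170371917 0.0542327744778536 19.684762931838122 [-0.36373898 -0.58889272 -1.26991558]
[0.0, -0.2, 4.1, 0.0]
```

Emit:
play_rows(targets=[0,0,0.8,0,0,0,1.7,0,0,0,2.6,0,0,0,3.3,0,0,0,3.8,0,0,0,4,0,0,0,4,0,0,0,4,0])

```text
t: 18.98
tool_pos: [0.3865, -0.3441, 0.0236]
orientation: [-2.221, -2.221, 0.0]
force: [-1.6, 1.2, 1.6]
opening: 0.0541
gripper_force: 19.7
```

Emit:
play_rows(targets=[0,0,0,0,0,0,0,0,0,0,0,0,0,0,0,0,0,0,0,0,0,0,0,0], grip=9.3)

```text
t: 19.48
tool_pos: [0.3867, -0.3442, 0.0236]
orientation: [2.222, 2.221, 0.0]
force: [-0.6, -0.6, -0.7]
opening: 0.0891
gripper_force: 0.0
```

Emit:
play_rows(targets=[0,0,-3,0,0,0,-7,0,0,0,-11,0,0,0,-14,0,0,0,-16,0,0,0,-17,0,0,0,-17,0])

```text
t: 20.07
tool_pos: [0.3877, -0.3453, 0.1965]
orientation: [2.218, 2.218, -0.0]
force: [-0.1, 0.9, -0.1]
opening: 0.0932
gripper_force: 0.0
```

```bash
python3 -c "
from h import *
s=read_state();print(s['t'],s['tool_pos'],psi_of(s),s['opening'],s['gripper_force'],s['force'])
print(go(.612,-.19,.24,5.7),go(.612,-.19,.24,90))"
```

```text
20.0667 [ 0.38774981 -0.34534923  0.19645514] 89.98774654018752 0.09323496750686804 0.0 [-0.13240116  0.87349017 -0.10471095]
[15.5, 22.4, -4.3, 84.3] [15.5, 22.4, -4.3, -0.0]
```

Emit:
play_rows(targets=[2,2.9,-1,-7,4,5.8,-2,-14,6,8.7,-3,-21,8,11.6,-4,-28,10,14.5,-4,-35,12,17.4,-4,-42,13.8,20,-4,-49,14.8,21.5,-4,-56])

```text
t: 20.73
tool_pos: [0.6029, -0.1932, 0.2302]
orientation: [-0.906, -3.004, -0.002]
force: [0.6, -0.8, -0.3]
opening: 0.0934
gripper_force: 0.0
```

Emit:
play_rows(targets=[0,0,0,-7,0,0,0,-14,0,0,0,-21,0,0,0,-28,0,0,0,-35,0,0,0,-40,0,0,0,-40,0,0,0,-40])

```text
t: 21.4
tool_pos: [0.6009, -0.1959, 0.2312]
orientation: [0.159, -3.135, -0.002]
force: [0.4, 0.6, 0.4]
opening: 0.0931
gripper_force: 0.0
```

```bash
python3 -c "
from h import *
s=read_state();print(s['t'],s['tool_pos'],psi_of(s))
c,T=wrist();np.savez('w4',T=T);cv2.imwrite('pics/w4.png',c['image'][:,:,::-1])"
```

```text
21.4 [ 0.60086443 -0.19589822  0.23119607] -174.18723437101463
```

View pics/w4.png

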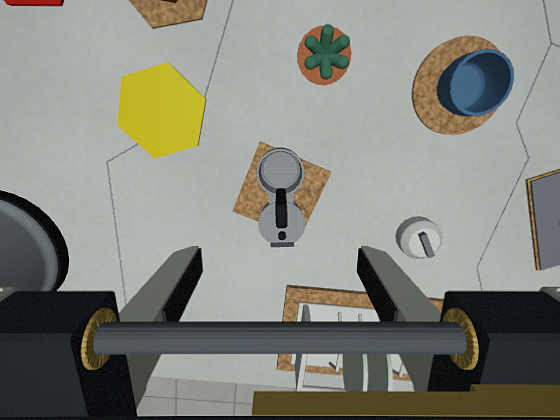

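Wrist view: the open cup is at (280,172), the flap cup at (281,222), and the black grip runs between about (282,190) and (280,228). The poacher's axis is vertical in the picture, so it lies along tool x.

```bash
python3 -c "
from h import *
c=eyes.read_camera('wrist');T=np.load('w4.npz')['T']
w=pix2w(c,[(280,172),(281,222)],.045,T);print(w,w.mean(0),np.degrees(np.arctan2(*(w[1]-w[0])[::-1])))
print('griptop',pix2w(c,[(280,219)],.105,T))
q=pix2w(c,[(262,141),(331,170),(304,230),(233,211)],.005,T);print('sq',q.mean(0))
print('bowl',pix2w(c,[(482,77)],.051,T),pix2w(c,[(461,84)],.005,T))
print(go(.611,-.191,.06,-174.2))"
```

```text
[[ 0.58400777 -0.19775646]
 [ 0.64518861 -0.19027057]] [ 0.61459819 -0.19401351] 6.975848911455824
griptop [[ 0.62046218 -0.19423827]]
sq [ 0.61387436 -0.19130188]
bowl [[0.46273003 0.0007124 ]] [[0.46520412 0.00581912]]
[-1.1, 0.4, 17.2, 0.0]
```

Emit:
play_rows(targets=[-0.6,0.1,4,-1,-1.3,0.2,8,-1,-1.3,0.2,12,-1,-1.3,0.2,14.5,-1,-1.3,0.2,16.2,-1,-1.3,0.2,17,-1,-1.3,0.2,17.1,-1,-1.3,0.2,17.1,-1])

```text
t: 22.17
tool_pos: [0.6145, -0.193, 0.0629]
orientation: [-0.19, 3.136, -0.0]
force: [-0.8, -0.1, 0.8]
opening: 0.0928
gripper_force: 0.0
```

Emit:
play_rows(targets=[0,0,0,0,0,0,0,0,0,0,0,0,0,0,0,0,0,0,0,0,0,0,0,0,0,0,0,0,0,0,0,0], grip=0.5, grip_force=25)

```text
t: 22.83
tool_pos: [0.6143, -0.1928, 0.0626]
orientation: [0.191, -3.136, -0.0]
force: [0.3, 0.4, 0.3]
opening: 0.0441
gripper_force: 0.0
```

Emit:
play_rows(targets=[0,0,0,0,0,0,0,0,0,0,0,0,0,0,0,0])

```text
t: 23.17
tool_pos: [0.6144, -0.1929, 0.0626]
orientation: [0.191, -3.136, -0.0]
force: [-0.2, -0.5, 0.2]
opening: 0.0177
gripper_force: 0.0
```

```bash
python3 -c "
from h import *
s=read_state();print(s['t'],s['tool_pos'],psi_of(s),s['opening'],s['gripper_force'],s['force'],s['wrist_torque'])
print(go(.411,.324,.2,-174))"
```

```text
23.1667 [ 0.61438068 -0.19286142  0.06261315] -173.01615454100622 0.017674446249700434 0.0 [-0.16161632 -0.54289027  0.17220977] [ 0.03388989 -0.124644    0.03689429]
[13.9, 53.8, -13.7, 1.0]
```

Emit:
play_rows(targets=[0,0,0,0,0,0,0,0,0,0,0,0])

```text
t: 23.42
tool_pos: [0.6144, -0.1929, 0.0626]
orientation: [0.191, -3.136, 0.0]
force: [0.4, 0.5, -0.3]
opening: 0.012
gripper_force: 25.0
```

Emit:
play_rows(targets=[0,0,-1,0,0,0,-3,0,0,0,-6,0,0,0,-9,0,0,0,-11.5,0,0,0,-12,0,0,0,-12,0])

```text
t: 24.0
tool_pos: [0.616, -0.1935, 0.1858]
orientation: [-0.191, 3.131, -0.004]
force: [-0.1, -0.3, -1.6]
opening: 0.0119
gripper_force: 25.0
```

```bash
python3 -c "
from h import *
s=read_state();print(s['t'],s['tool_pos'],psi_of(s),s['opening'],s['gripper_force'],s['force'],s['wrist_torque'])
print(go(.411,.324,.18,-199.3))"
```

```text
24.0 [ 0.61596707 -0.19346347  0.18581479] -173.0112384009393 0.011949964501764103 24.993692636489868 [-0.13749888 -0.30842603 -1.58109045] [ 0.08296845 -0.20635296  0.02992982]
[14.1, 53.9, 0.4, 26.3]
```

Emit:
play_rows(targets=[0.4,1.5,0,0,1.2,4.5,0,0,2.1,8,0,0,3,11.5,0,0,3.9,15,0,0,4.8,18.5,0,0,5.8,22,0,0,6.7,25.5,0,0])

```text
t: 24.67
tool_pos: [0.5143, 0.0534, 0.1798]
orientation: [0.191, -3.132, -0.0]
force: [1.3, 1.1, -0.9]
opening: 0.0122
gripper_force: 25.0
```

Emit:
play_rows(targets=[0.9,3.5,0,3,1.8,7,0,7,2.8,10.5,0,11,3.7,14,0,15,4.6,17.5,0,19,5.5,21,0,23,6.3,24,0,25,7,26.8,0,26])

```text
t: 25.33
tool_pos: [0.4123, 0.3106, 0.1799]
orientation: [-0.521, -3.095, 0.004]
force: [0.8, -0.3, -1.8]
opening: 0.0117
gripper_force: 25.0
```

Emit:
play_rows(targets=[0,0.5,0,0,0,0.5,0,0,0,0.5,0,0,0,0.5,0,0,0,0.5,0,0,0,0.5,0,0])

```text
t: 25.83
tool_pos: [0.4168, 0.3133, 0.1824]
orientation: [-0.521, -3.098, 0.0]
force: [1.4, -0.9, -1.9]
opening: 0.0121
gripper_force: 25.0
```

```bash
python3 -c "
from h import *
s=read_state();print(s['t'],s['tool_pos'],psi_of(s),s['opening'],s['gripper_force'],s['force'])
print(go(.411,.324,.0626,-199.3))
c=eyes.read_camera('side');cv2.imwrite('pics/s4.png',cv2.resize(c['image'][130:360,100:400],None,fx=2.6,fy=2.6,interpolation=cv2.INTER_CUBIC)[:,:,::-1])"
```

```text
25.8333 [0.41683439 0.31326997 0.1824114 ] 160.8968033612648 0.012096333052655506 24.993785619735718 [ 1.43504006 -0.91206292 -1.91900018]
[0.9, 0.8, 12.0, 0.2]
```

View pics/s4.png

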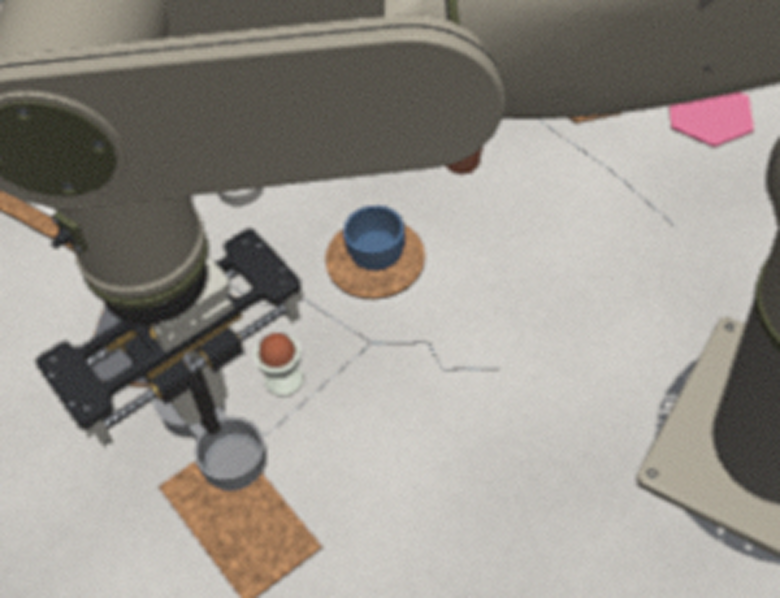

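The side view shows the poacher hanging level above and beside the oblong mat, with the egg cup standing clear. Lowering it now.

Emit:
play_rows(targets=[0.9,0.7,2,0,0.9,0.7,4.5,0,0.9,0.7,7,0,0.9,0.7,8.5,0,0.9,0.7,9,0,0.9,0.7,9,0,0.9,0.7,9,0,0.9,0.7,9,0])

```text
t: 26.55
tool_pos: [0.4114, 0.3244, 0.0944]
orientation: [0.519, 3.096, 0.003]
force: [0.3, -0.4, -1.6]
opening: 0.0119
gripper_force: 25.0
```

```bash
python3 -c "
from h import *
s=read_state();print(s['t'],s['tool_pos'],psi_of(s))
print(go(.411,.324,.0625,-199.3))"
```

```text
26.55 [0.41135805 0.32438008 0.09443044] 160.96761449738702
[0.0, -0.1, 3.2, 0.3]
```

Emit:
play_rows(targets=[0,0,0.6,0,0,0,1.2,0,0,0,1.8,0,0,0,2.4,0,0,0,2.8,0,0,0,3.1,0,0,0,3.2,0,0,0,3.2,0])

```text
t: 27.22
tool_pos: [0.41, 0.3238, 0.0623]
orientation: [-0.518, -3.098, 0.001]
force: [-9.0, -5.1, 18.1]
opening: 0.0118
gripper_force: 25.0
```

Emit:
play_rows(targets=[0,0,0,0,0,0,0,0,0,0,0,0,0,0,0,0,0,0,0,0,0,0,0,0,0,0,0,0,0,0,0,0], grip=9.3)

```text
t: 27.88
tool_pos: [0.4102, 0.3238, 0.0606]
orientation: [-0.519, -3.098, 0.0]
force: [0.4, -0.1, -0.6]
opening: 0.0606
gripper_force: 0.0
```

Emit:
play_rows(targets=[0,0,0,0,0,0,-2,0,0,0,-5,0,0,0,-9,0,0,0,-12,0,0,0,-14,0,0,0,-14,0,0,0,-14,0])

```text
t: 28.55
tool_pos: [0.4111, 0.3245, 0.2023]
orientation: [0.518, 3.096, 0.004]
force: [0.1, -0.4, -0.6]
opening: 0.0933
gripper_force: 0.0
```

```bash
python3 -c "
from h import *
s=read_state();print(s['t'],s['tool_pos'],psi_of(s),s['opening'])
print(go(.6055,.2063,.2,78), go(.6055,.2063,.2,168))"
```

```text
28.55 [0.41108242 0.32447132 0.20226401] 160.99010960450346 0.0932780552954539
[-22.2, -4.8, 0.3, 83.0] [-22.2, -4.8, 0.3, -7.0]
```

Emit:
play_rows(targets=[-3,-0.6,0,-2,-6.5,-1.4,0,-4,-10,-2.1,0,-6,-13.5,-2.9,0,-7,-17,-3.7,0,-7,-20,-4.4,0,-7,-21.8,-4.9,0,-7,-22.3,-5,0,-7])

```text
t: 29.22
tool_pos: [0.6058, 0.2011, 0.1976]
orientation: [-0.333, -3.121, 0.003]
force: [-0.3, 0.9, -0.4]
opening: 0.0932
gripper_force: 0.0
```

Emit:
play_rows(targets=[0,0,0,0,0,0,0,0,0,0,0,0])

```text
t: 29.47
tool_pos: [0.6035, 0.2048, 0.1998]
orientation: [-0.327, -3.123, 0.0]
force: [-0.5, -1.0, 0.0]
opening: 0.0929
gripper_force: 0.0
```

```bash
python3 -c "
from h import *
s=read_state();print(s['t'],s['tool_pos'],psi_of(s))
print(go(.606,.208,.022,168))
c,T=wrist();np.savez('w5',T=T);cv2.imwrite('pics/w5.png',c['image'][:,:,::-1])"
```

```text
29.4667 [0.60345416 0.20482315 0.19983411] 168.0467598108237
[-0.2, 0.4, 17.8, 0.0]
```

View pics/w5.png

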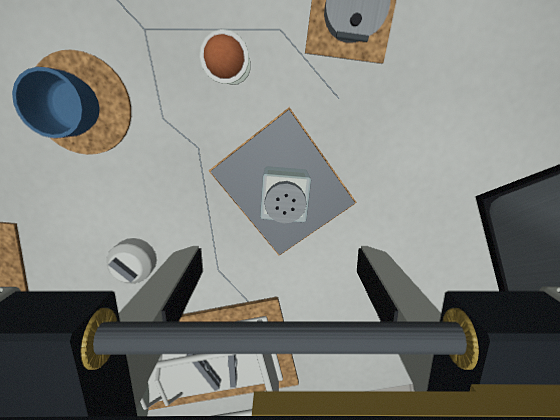

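Lid centre is at (285,201) and the sides are square to the tool.

```bash
python3 -c "
from h import *
c=eyes.read_camera('wrist');T=np.load('w5.npz')['T']
b=pix2w(c,[(285,201)],.076,T)[0];print(b,go(*b,.022,168))"
```

```text
[0.60497877 0.20935591] [-0.0, 0.5, 17.9, 0.1]
```

Emit:
play_rows(targets=[0,0.4,4,0,-0.1,0.4,8,0,-0.1,0.4,12,0,-0.1,0.4,15,0,-0.1,0.4,16.8,0,-0.1,0.4,17.6,0,-0.1,0.4,17.8,0,-0.1,0.4,17.8,0])

```text
t: 30.23
tool_pos: [0.6066, 0.2083, 0.0234]
orientation: [0.328, 3.124, 0.0]
force: [-0.5, 0.0, 1.3]
opening: 0.0929
gripper_force: 0.0
```

Emit:
play_rows(targets=[0,0,0,0,0,0,0,0,0,0,0,0,0,0,0,0,0,0,0,0,0,0,0,0,0,0,0,0,0,0,0,0], grip=4, grip_force=20)

```text
t: 30.9
tool_pos: [0.6067, 0.2078, 0.0229]
orientation: [0.329, 3.124, 0.001]
force: [0.1, 0.5, 1.7]
opening: 0.0504
gripper_force: 19.6
```

Emit:
play_rows(targets=[0,0,-3,0,0,0,-7,0,0,0,-11,0,0,0,-12.5,0,0,0,-13,0,0,0,-13,0])

```text
t: 31.4
tool_pos: [0.6074, 0.2078, 0.1541]
orientation: [0.328, 3.122, 0.001]
force: [0.2, 0.5, -2.6]
opening: 0.0506
gripper_force: 19.6
```

```bash
python3 -c "
from h import *
s=read_state();print(s['t'],s['tool_pos'],psi_of(s),s['opening'],s['gripper_force'])
print(go(.615,-.194,.15,168))"
```

```text
31.4 [0.60737788 0.20783196 0.15409446] 167.98860087346725 0.050645606497955444 19.59697895217687
[-9.1, -39.1, 0.4, -0.0]
```

Emit:
play_rows(targets=[-0.4,-1.5,0,0,-1.1,-4.5,0,0,-1.9,-8,0,0,-2.7,-11.5,0,0,-3.5,-15,0,0,-4.3,-18.5,0,0,-5.1,-22,0,0,-5.9,-25.5,0,0])

```text
t: 32.07
tool_pos: [0.6087, -0.0562, 0.149]
orientation: [-0.328, -3.119, -0.0]
force: [0.2, -0.5, -1.6]
opening: 0.0505
gripper_force: 19.6
```

Emit:
play_rows(targets=[-0.8,-3.5,0,0,-1.6,-7,0,0,-2.3,-10,0,0,-2.9,-12.3,0,0,-3.2,-13.3,0,0,-3.2,-13.6,2,0,-3.2,-13.6,5,0,-3.2,-13.6,8,0])

```text
t: 32.73
tool_pos: [0.6133, -0.194, 0.0704]
orientation: [-0.33, -3.123, -0.001]
force: [-0.1, -0.0, -2.7]
opening: 0.0505
gripper_force: 19.6
```

Emit:
play_rows(targets=[0,0,1,0,0,0,1,0,0,0,1,0,0,0,1,0,0,0,1,0])

```text
t: 33.15
tool_pos: [0.6158, -0.1941, 0.0652]
orientation: [0.328, 3.121, -0.002]
force: [-0.4, -0.2, -1.2]
opening: 0.0505
gripper_force: 19.6
```

```bash
python3 -c "
from h import *
s=read_state();print(s['t'],s['tool_pos'],psi_of(s),s['opening'],s['gripper_force'])
print(go(.615,-.194,.020,168))"
```

```text
33.15 [ 0.61577877 -0.19414342  0.06515649] 168.00682229057944 0.05054315072408128 19.59711411385797
[0.1, 0.0, 4.5, 0.0]
```

Emit:
play_rows(targets=[0,0,0.9,0,0,0,1.9,0,0,0,2.8,0,0,0,3.6,0,0,0,4,0,0,0,4.2,0,0,0,4.3,0,0,0,4.3,0])

```text
t: 33.82
tool_pos: [0.614, -0.1937, 0.0198]
orientation: [-0.329, -3.124, -0.0]
force: [-3.0, 0.4, 1.3]
opening: 0.0505
gripper_force: 19.6
```

Emit:
play_rows(targets=[0,0,0,0,0,0,0,0,0,0,0,0,0,0,0,0,0,0,0,0,0,0,0,0], grip=9.3)

```text
t: 34.32
tool_pos: [0.6142, -0.1937, 0.0197]
orientation: [0.329, 3.124, -0.0]
force: [0.1, 0.2, -0.4]
opening: 0.0855
gripper_force: 0.0
```

Emit:
play_rows(targets=[0,0,-3,0,0,0,-7,0,0,0,-11,0,0,0,-15,0,0,0,-18,0,0,0,-20,0,0,0,-20,0])

```text
t: 34.9
tool_pos: [0.617, -0.1948, 0.227]
orientation: [0.328, 3.114, -0.004]
force: [0.4, -0.9, 0.1]
opening: 0.0928
gripper_force: 0.0
```

Emit:
play_rows(targets=[-1,-3.5,0,0,-1,-7.5,0,0,-1,-11.5,0,0,-1,-15.5,0,0,-1,-19,0,0,-1,-21,0,0,-1,-22,0,0,-1,-22,0,0])

```text
t: 35.57
tool_pos: [0.5769, -0.4128, 0.2182]
orientation: [-0.333, -3.122, -0.001]
force: [-0.7, 1.2, -0.3]
opening: 0.0927
gripper_force: 0.0
```

```bash
python3 -c "
from h import *
s=read_state();print(s['t'],s['tool_pos'],psi_of(s),s['opening'],s['force'])
c=eyes.read_camera('top');cv2.imwrite('pics/t9.png',cv2.resize(c['image'][110:260,120:420],None,fx=2.66,fy=2.66,interpolation=cv2.INTER_CUBIC)[:,:,::-1])"
```

```text
35.5667 [ 0.57690199 -0.41284363  0.21824939] 167.82538313157735 0.09274401425931704 [-0.69354822  1.15139259 -0.27783204]
```

View pics/t9.png

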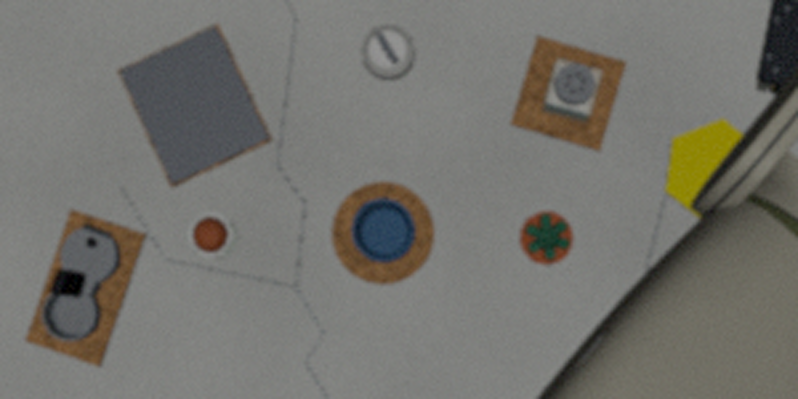

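All three visible things look centred: poacher cups at (91,255) and (72,311), bowl at (384,230), lid at (574,84). I'll put numbers on that and check the jar from the side camera.

```bash
python3 -c "
from h import *
c=eyes.read_camera('top')
P=lambda uv,z: pix2w(c,np.array(uv)/2.66+[120,110]-.3,z)
w=P([(91,255),(72,311)],.045);print('poacher',w.mean(0),np.degrees(np.arctan2(*(w[0]-w[1])[::-1])),'mat .4095 .322 -19')
print('bowl',P([(384,230)],.051),'mat .4674 .0039');print('cellar',P([(574,84)],.073),'mat .6151 -.196')
print('egg',P([(211,235)],.07))
c=eyes.read_camera('side');cv2.imwrite('pics/s9.png',cv2.resize(c['image'][110:310,200:460],None,fx=2.9,fy=2.9,interpolation=cv2.INTER_CUBIC)[:,:,::-1])"
```

```text
poacher [0.41290882 0.31495294] -18.493619720730784 mat .4095 .322 -19
bowl [[4.65877407e-01 2.17282840e-04]] mat .4674 .0039
cellar [[ 0.61189117 -0.19466867]] mat .6151 -.196
egg [[0.46018479 0.17540336]]
```

View pics/s9.png

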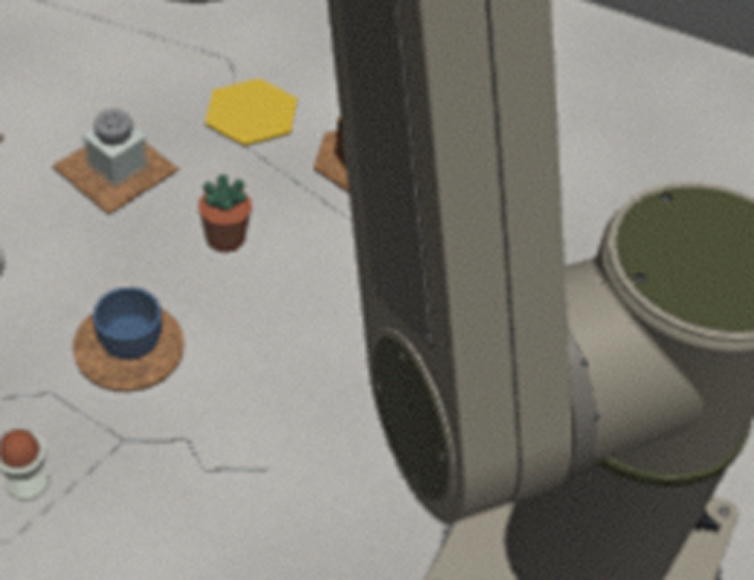

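```bash
python3 -c "
from h import *
c,T=wrist();np.savez('w9',T=T);cv2.imwrite('pics/w9.png',c['image'][:,:,::-1])"
```

```text
(no output)
```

View pics/w9.png

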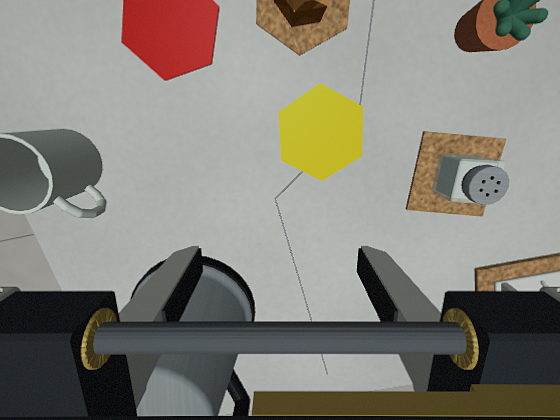

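The jar stands on the cork hex at (302,10), centred across it. Nothing touches the robot, so I'm handing in.

```bash
python3 -c "
from plant import workorder
print(workorder.close_job())"
```

```text
the job is handed in; nothing more can be done
None
```

I handed the job in with all four things standing on their own mats, the tray empty and the egg cup where it was; the hand-in returned no verdict. The last pictures put the bowl and cellar within about 4 mm of centre and the poacher within about 8 mm; the jar was only partly in view but stood upright on its mat and was released about 1 mm from the measured centre.

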